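# Try, unlatch and hold open the cover of a board test fixture

## Robot

A 6-joint arm with a two-finger parallel gripper is mounted at the origin on the work surface. World frame = base frame: x ahead of the robot, y to its left, z up, the work surface at z = 0. Lengths are in m, angles in degrees, forces in N, time in s.
With the tool pointing down it reaches from about 0.4 to 0.825 m from the base axis. Payload 7 kg.
Tool frame: the origin (TCP) lies on the centre line of the jaws, within the pads' length; the fingertips stand 11 mm ahead of it and the grasp point (between the pads) lies 8 mm behind it; z points along the fingers, y is the direction in which the jaws open and shut (so a half turn about z gives the same grasp; the last joint's range is limited). The gripper opens to 88 mm and grips with 3 to 60 N. Pads are 19 mm wide; open, the fingers measure 130 mm over their backs; the gripper's body (78 mm by 193 mm) begins 47 mm behind the grasp point.
Start: joints at [-56.03, 20.546, 0.682, 0, -70.136, -16.507], TCP at [0.203, -0.644, 0.238] pointing down, gripper open.
Joint ranges: [-176.03, 176.03], [-82.01, 121.73], [-58.28, 71.71], [-173.87, 95.51], [-174.79, -0.11], [-173.66, 173.66]. Speed limits (degrees/s): [136.94, 136.94, 172.46, 180, 180, 180].

## Interface

Orientations are given as [roll, pitch, yaw] about the fixed x, y, z axes, in that order (R = Rz(yaw) Ry(pitch) Rx(roll)).
In Python, from plant import ctrl, cams, order gives the robot as it stands.
- The arm moves only by the tool jog_arm, never from a script. Its argument "motion" is a list of rows, each an object with "offset": the shift along the tool's x, y, z in mm, a list of three; "roll": the turn about the tool's z in rad; "hand": the finger opening in mm, from 0 to 87.6. A call has 1 to 20 rows; each row is the pose to reach, as a shift and turn from the pose commanded when the call began, along the tool's axes at that moment; what a row does not reach only later rows make up. A row lasts 1/12 s, in which the tool goes at most 41.7 mm and 7.16 degrees, less where a joint would pass 70% of its speed; a pose out of reach is approached as far as the arm can. A call with a gripper value outside its range is refused whole. The fingers move at their own pace and stop on an object; the grip force is fixed at half the most. Time passes only in rows, so rows that repeat a pose let the fingers close. It gives the time, the measured TCP pose, the force and the opening at its end, in the units of the state.
- ctrl.get_obs(): the state, without advancing time (a new reading comes with each control period).
- cams.snapshot(name): name is "scene" or "top"; returns a dict with "img" (400x640x3 uint8, red, green, blue), "K" (3x3 intrinsics, pixels), "cam_to_world" (4x4, takes a point from camera to world coordinates). Camera axes: x right, y down, z forward; pixel columns grow to the right and rows downward; lengths in m; the calibration is good to about 2 mm. A picture is of the moment at which its call begins. There is no depth.
- order.close_job(): hands the job in, once; it reports no verdict.
The state is a dict: "clock": time; "joint_pos": joint angles; "qvel": joint speeds; "tau": joint torques, N m; "tool_pos": TCP position; "orientation": TCP orientation; "force": force on the tool from outside, world axes, zero at the start; "moment": the same for the moment, N m; "opening": finger opening in m.
Only numpy, scipy, OpenCV 4.12 (cv2) and the standard library are available. Lean on these libraries where they do the work, as an engineer would, in place of code of your own. Each camera call takes 0.05 s, during which the arm holds its last target. There are 200 camera calls.

## Task

Open the hinged cover of the board test fixture and hold it open so that a colleague can take out the board; it may or may not be held by its slide catch, which cannot be seen from outside. Before touching the catch, tug the cover's handle up to feel whether it is caught; if it is, do not force it, but go and slide the catch's knob all the way away from the handle. Then swing the cover up by its handle, 60 degrees or more, and finish still holding it there, since it falls shut when let go; leave everything else on the bench where it stands.

Things in the scene. Friction and masses are not known exactly. Their poses are not given: they have to be found in the camera images.
- fixture: Board test fixture, a grey metal box fixed to the bench, front towards the robot, yaw up to 0.28 rad either way. Origin on the bench under the housing; x to the rear, y left as seen from the robot, z up. Housing x -95 to 105, y -152 to 152 mm, 85 mm high; in front of it (x -155 to -95) a shelf 50 mm high that carries the slide catch on its left half.
- cover (a joint): Cover's opening angle, rad: 0 closed, 1.40 stop; front edge and handle rise. Flat aluminium frame with clear window, 173 x 290 x 16 mm, top 102 mm above the bench when closed, hinged along the rear. No stay: it falls shut from any angle. Lifting it takes 1.5 to 4 N at the handle. When caught it has play of about 0.02 rad (4 mm at the handle), then stops dead.
- handle (a point): Middle of the bar of the cover's bow handle: round steel bar 10 mm thick, 100 mm long, parallel to the hinge, 42 mm in front of the cover's front edge and in line with the cover (closed: fixture x -137, y 0, z 95 mm, 45 mm above the shelf). It moves with the cover on a circle of 227 mm about the hinge line. The bar can turn between the fingers.
- cover_hinge (a point): Middle of the cover's hinge line, at fixture x 90, y 0, z 94 mm; the line runs along fixture y.
- bolt (a joint): How far the slide catch is drawn, m: 0 home, 0.020 drawn to its stop (always clear of the cover). Starts anywhere from 0 to 0.010; the strike plate inside is set differently each time, so this does not tell whether the cover is caught. Friction about 2.5 N; it stays where it is left.
- knob (a point): Middle of the top of the slide catch's knob: upright black cylinder 16 mm across, 64 to 94 mm above the bench on a thinner stem, at fixture x -122, y 120 mm when home. Slide it along fixture +y, away from the handle, to release. Beside it, towards the handle, is the catch's closed steel guide box (fixture x -127 to -97, y 44 to 81 mm, 76 mm high).
- spool_a: Bystander: solder spool standing to the left of the fixture, 58 mm across, 56 mm high. Origin at the middle of its underside, z up.
- spool_b: Bystander: solder spool with a flux bottle stuck in it, 58 mm across, 116 mm high, farther left. Origin at the middle of its underside.
- flux: Bystander: small bottle, 38 mm across, 85 mm high, to the right. Origin at the middle of its underside.
- tin: Bystander: metal tin of copper wool, 76 mm across, 42 mm high, right of the fixture. Origin at the middle of its underside.
- pliers: Bystander: long-nose pliers lying flat, 155 mm long along their x, 14 mm high, at the right. Origin near the joint, on the bench.
- spare_board: Bystander: green circuit board, 50 x 110 mm, with parts up to 11 mm high, lying in front of the fixture. Origin at the middle of its underside.
- header_a: Bystander: white pin header, 12 x 22 x 13 mm, in front of the fixture. Origin at the middle of its underside.
- header_b: Bystander: a second such pin header, in front of the fixture.

How it is judged (in metres and radians):
On the way, in this order (a step that is already met when the one before it is completed fails the run):
1. the cover has been tugged up by its handle (as far as its play, 0.01 rad) while the catch's knob is still within 4 mm of where it started (value of joint cover above 0.01 rad and distance of knob from where it was at the start of the episode below 0.004 m), for 0.05 s.
2. the cover is free and swung up past 0.3 rad (value of joint cover above 0.3 rad), for 0.1 s.
At the end, for the whole second after the job is handed in: The cover stands at 1.04 rad (60 degrees) or more, still (under 0.1 rad/s), held by the fingers (at least 0.5 N of contact), through the last second (value of joint cover above 1.04 rad and velocity of joint cover between -0.1 and 0.1 rad/s and contact force between the fingers and cover above 0.5 N); the arm keeps its last pose, push and grip.
It fails at once if the cover is forced against its catch (over 45 N between cover and bolt) (contact force between bolt and cover above 45 N).
It fails at once if a bystander is moved by more than 15 mm or knocked over (distance of any of spool_a, spool_b, flux, tin, pliers, spare_board, header_a, header_b from where it was at the start of the episode above 0.015 m).
It also fails if it takes over 61 s, if anything falls off the work surface, if the arm or the gripper's body presses on something with over 40 N, if the wrist force passes 120 N, or if a joint passes its speed limit or range.

## Working session

There is one attempt and no reset: what is moved stays moved. The work goes in short steps, Python scripts to look and compute and a tool call to move; the robot and the scene stay as the last step left them, time stands still between calls to the robot, and variables do not carry over. Pictures are saved under pics/ and viewed, about 8 in all and at most 12, crops included, and the job is handed in when it is done.

Besides the shell and the picture viewer there is one more tool, called after "Request:" by a JSON object that holds its "method" and its "body", one argument or row to a line. jog_arm: Moves the arm, as the interface text tells. Its arguments: {"type":"object","properties":{"motion":{"type":"array"}},"required":["motion"]}

```bash
mkdir -p pics; ls
cat > h.py <<'E'
import numpy as np, cv2
from plant import ctrl, cams, order
def snap(n,f=None):
    s=cams.snapshot(n)
    if f: cv2.imwrite('pics/'+f,cv2.cvtColor(s['img'],cv2.COLOR_RGB2BGR))
    return s
def ray(s,u,v,z):
    T=s['cam_to_world'];d=T[:3,:3]@np.linalg.solve(s['K'],[u,v,1]);o=T[:3,3]
    return o+d*(z-o[2])/d[2]
def proj(s,p):
    T=s['cam_to_world'];q=s['K']@(T[:3,:3].T@(np.asarray(p)-T[:3,3]));return q[:2]/q[2]
E
python3 - <<'E'
from h import *
for n in('scene','top'):
    s=snap(n,n+'1.png'); print(n,s['K'][0],s['cam_to_world'].round(3).tolist())
print(ctrl.get_obs())
E
```

```text
pics
scene [385.39472296   0.         318.56391145] [[0.589, 0.644, -0.489, 1.153], [0.808, -0.457, 0.372, -0.467], [0.017, -0.614, -0.789, 1.065], [0.0, 0.0, 0.0, 1.0]]
top [462.51239362   0.         322.82408504] [[0.019, -0.999, 0.047, 0.454], [-1.0, -0.019, -0.0, -0.026], [0.001, -0.047, -0.999, 1.813], [0.0, 0.0, 0.0, 1.0]]
{'clock': 0.1, 'joint_pos': array([-5.60295200e+01,  2.05861971e+01,  6.38733763e-01, -1.55644997e-02,
       -7.01382384e+01, -1.65064347e+01]), 'qvel': array([ 0.02625892, -0.07935963,  0.17098361,  0.02126496, -0.02607745,
        0.08551854]), 'tau': array([-1.88052189e-03, -5.84160161e+01,  2.93751758e+01,  7.01550901e+00,
        1.01514818e-02, -9.80560571e-05]), 'tool_pos': array([ 0.20239607, -0.64348699,  0.23673382]), 'orientation': array([ 1.79913673e+02, -1.03222624e-02, -1.62541246e+02]), 'force': array([-0.29970804, -0.78398911, -0.04988032]), 'moment': array([ 0.05818668, -0.06182129, -0.02919576]), 'opening': 0.08760476803156858}
```

View pics/top1.png

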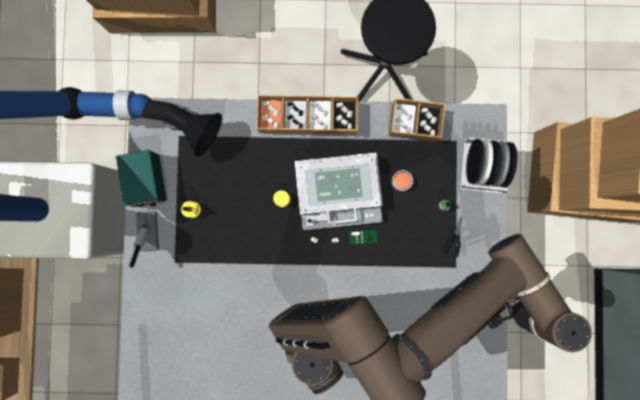

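View pics/scene1.png

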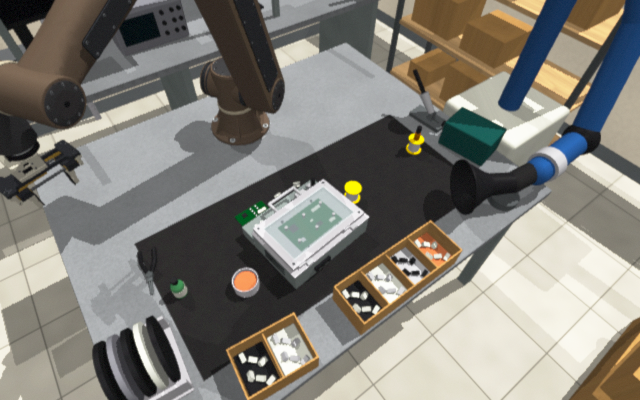

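The top view shows the white cover at about (295–383, 153–215), with the shelf below it. Spool_a is at (281,198), the tin at (402,180), and the board and headers are at row ~238. Next I'll enlarge both views of the fixture.

Run:
```python
import cv2,numpy as np
a=cv2.imread('pics/top1.png')[140:250,270:400]; b=cv2.imread('pics/scene1.png')[165:285,230:375]
a=cv2.resize(a,None,fx=5,fy=5,interpolation=cv2.INTER_CUBIC)
cv2.imwrite('pics/ca.png',a)
cv2.imwrite('pics/cb.png',cv2.resize(b,None,fx=5,fy=5,interpolation=cv2.INTER_CUBIC))
```

```text
(no output)
```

View pics/ca.png

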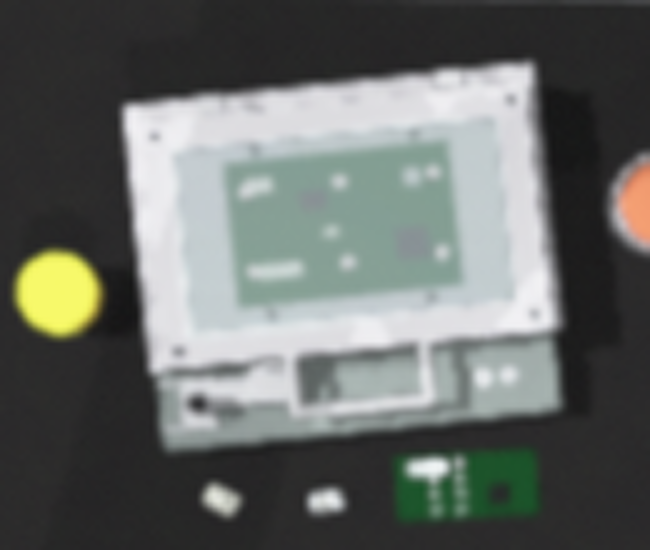

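View pics/cb.png

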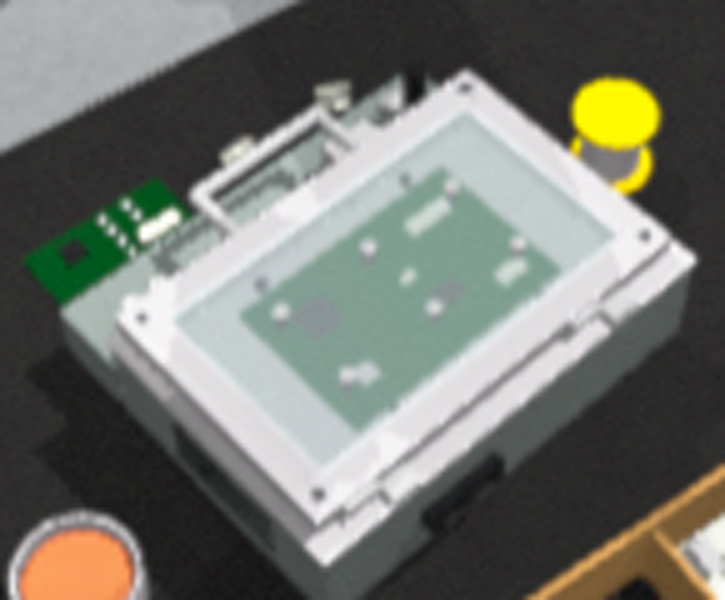

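Crop coordinates from the top view: the bar runs from about (295,410) to (430,400), the knob is at (198,403), the cover's front corners are (152,373) and (562,328), and the headers are at (221,498) and (326,500). The scene view agrees with this.

Run:
```python
from h import *
s=snap('top');t=snap('scene')
P=lambda x,y,z:ray(s,270+(x+.5)/5-.5,140+(y+.5)/5-.5,z)
fl,fr=P(152,372,.102),P(560,328,.102)
e=fl-fr; yaw=np.arctan2(-e[0],e[1]); print('edge',fl,fr,np.linalg.norm(e),'yaw',yaw)
b1,b2=P(295,409,.095),P(430,400,.095)
print('bar',b1,b2,(b1+b2)/2,np.linalg.norm(b1-b2),'yaw',np.arctan2(-(b1-b2)[0],(b1-b2)[1]))
k=P(198,402,.094);print('knob',k)
sl,sr=P(165,449,.05),P(560,410,.05);print('shelf',sl,sr,np.linalg.norm(sl-sr),np.arctan2(-(sl-sr)[0],(sl-sr)[1]))
c,sn=np.cos(yaw),np.sin(yaw);R=np.array([[c,-sn],[sn,c]])
m=((fl+fr)/2)[:2]; o1=m-R@[-83,0]*np.array(1e-3) if 0 else None
hb=((b1+b2)/2)[:2]; O=hb-R@np.array([-.137,0]); O2=m-R@np.array([-.095,0]);O3=((sl+sr)/2)[:2]-R@np.array([-.155,0]);print('origins',O,O2,O3)
print('knob in fixture',R.T@(k[:2]-O))
# check in scene view
for n,p in dict(knob=k,bar=(b1+b2)/2,fl=fl,fr=fr).items():
    q=proj(t,p); print(n,(q-[230,165])*5)
for n,x,y,z in(('hdra',221,498,.013),('hdrb',326,500,.013),('board',467,487,.005),('spool',57,293,.056),('tin',690,205,.04)):
    print(n,P(x,y,z),R.T@(P(x,y,z)[:2]-O))
```

```text
edge [0.49543572 0.05745085 0.102     ] [ 0.53372773 -0.24402388  0.102     ] 0.3038968366579552 yaw 0.12633915851616165
bar [ 0.47014099 -0.04894065  0.095     ] [ 0.47870971 -0.14906234  0.095     ] [ 0.47442535 -0.0990015   0.095     ] 0.10048768858802494 yaw 0.08537501244653473
knob [0.47398823 0.02319954 0.094     ]
shelf [0.4382756  0.04885382 0.05      ] [ 0.47361274 -0.25145222  0.05      ] 0.30237796744663686 0.11713179788899554
origins [ 0.61033344 -0.08173904] [ 0.60882456 -0.0813162 ] [ 0.6097088  -0.08176868]
knob in fixture [-0.1220359   0.12128215]
knob [413.04843116  73.26289703]
bar [258.15869555 156.20143445]
fl [474.00083808  62.7815943 ]
fr [105.70300112 323.47582881]
hdra [0.40078364 0.00615792 0.013     ] [-0.19680434  0.11360038]
hdrb [ 0.40076881 -0.07538903  0.013     ] [-0.20709424  0.03270524]
board [ 0.41271811 -0.1854219   0.005     ] [-0.20910468 -0.0779563 ]
spool [0.55530344 0.13325242 0.056     ] [-0.02750176  0.2202119 ]
tin [ 0.63325496 -0.3507416   0.04      ] [-0.01115638 -0.26974674]
```

The measurements agree with each other: yaw is about 0.12, the fixture origin about (0.610, −0.082), and the bar middle about (0.474, −0.099, 0.095). The knob lands at fixture (−122, 121) as specified. Next I'll go above the handle with the jaws across the bar.

Request:
{"method": "jog_arm", "body": {
  "motion": [
    {"offset":[-42,44,0],"roll":-0.12,"hand":28},
    {"offset":[-84,88,0],"roll":-0.24,"hand":28},
    {"offset":[-422,438,30],"roll":-1.386,"hand":28},
    {"offset":[-422,438,30],"roll":-1.386,"hand":28},
    {"offset":[-422,438,30],"roll":-1.386,"hand":28},
    {"offset":[-422,438,30],"roll":-1.386,"hand":28},
    {"offset":[-422,438,30],"roll":-1.386,"hand":28},
    {"offset":[-422,438,48],"roll":-1.386,"hand":28},
    {"offset":[-422,438,48],"roll":-1.386,"hand":28},
    {"offset":[-422,438,48],"roll":-1.386,"hand":28},
    {"offset":[-422,438,48],"roll":-1.386,"hand":28},
    {"offset":[-422,438,48],"roll":-1.386,"hand":28},
    {"offset":[-422,438,48],"roll":-1.386,"hand":28},
    {"offset":[-422,438,48],"roll":-1.386,"hand":28},
    {"offset":[-422,438,48],"roll":-1.386,"hand":28},
    {"offset":[-422,438,48],"roll":-1.386,"hand":28},
    {"offset":[-422,438,48],"roll":-1.386,"hand":28},
    {"offset":[-422,438,48],"roll":-1.386,"hand":28},
    {"offset":[-422,438,48],"roll":-1.386,"hand":28},
    {"offset":[-422,438,48],"roll":-1.386,"hand":28}
  ]
}}

```text
clock: 1.87
tool_pos: [0.4733, -0.1003, 0.1897]
orientation: [-180.0, 0.0, -83.2]
force: [-1.2, 0.2, 0.3]
opening: 0.0281
```

Run:
```python
from h import *
t=snap('scene','s2.png')
cv2.imwrite('pics/cs2.png',cv2.resize(cv2.imread('pics/s2.png')[110:270,220:380],None,fx=3.6,fy=3.6,interpolation=cv2.INTER_CUBIC))
print(ctrl.get_obs()['joint_pos'])
```

```text
[ 1.13909346e+01  4.61704929e+00 -2.68015306e+01 -3.06382620e-04
 -5.85646698e+01 -4.60702838e+00]
```

View pics/cs2.png

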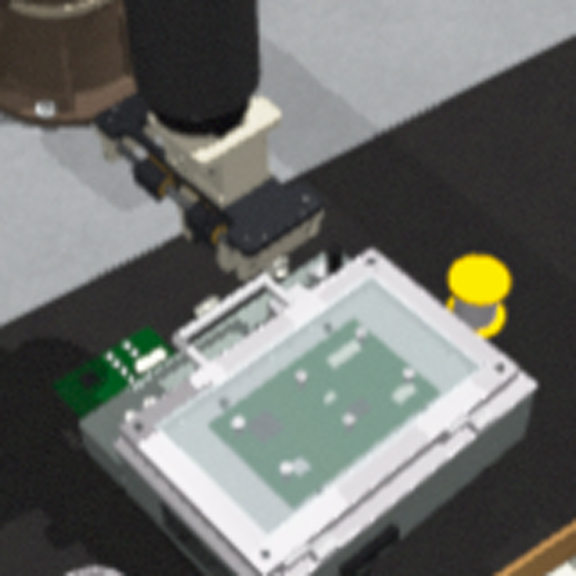

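The gripper hangs above the handle, with the rear finger over the bow. Bar, knob and board are all clear. I'll descend straight down.

Request:
{"method": "jog_arm", "body": {
  "motion": [
    {"offset":[-2,-1,20],"roll":0,"hand":28},
    {"offset":[-2,-1,40],"roll":0,"hand":28},
    {"offset":[-2,-1,60],"roll":0,"hand":28},
    {"offset":[-2,-1,70],"roll":0,"hand":28},
    {"offset":[-2,-1,78],"roll":0,"hand":28},
    {"offset":[-2,-1,84],"roll":0,"hand":28},
    {"offset":[-2,-1,90],"roll":0,"hand":28},
    {"offset":[-2,-1,96],"roll":0,"hand":28},
    {"offset":[-2,-1,102],"roll":0,"hand":28},
    {"offset":[-2,-1,102],"roll":0,"hand":28},
    {"offset":[-2,-1,102],"roll":0,"hand":28}
  ]
}}

```text
clock: 2.83
tool_pos: [0.4743, -0.0973, 0.0875]
orientation: [180.0, -0.0, -83.1]
force: [0.6, 0.6, 0.3]
opening: 0.0279
```

No contact on the way down. Closing on the bar.

Request:
{"method": "jog_arm", "body": {
  "motion": [
    {"offset":[0,0,0],"roll":0,"hand":16},
    {"offset":[0,0,0],"roll":0,"hand":10},
    {"offset":[0,0,0],"roll":0,"hand":4},
    {"offset":[0,0,0],"roll":0,"hand":4},
    {"offset":[0,0,0],"roll":0,"hand":4},
    {"offset":[0,0,0],"roll":0,"hand":4},
    {"offset":[0,0,0],"roll":0,"hand":4},
    {"offset":[0,0,0],"roll":0,"hand":4},
    {"offset":[0,0,0],"roll":0,"hand":4},
    {"offset":[0,0,0],"roll":0,"hand":4}
  ]
}}

```text
clock: 3.67
tool_pos: [0.4727, -0.0976, 0.0876]
orientation: [179.8, 0.0, -83.1]
force: [-5.5, 1.2, 5.2]
opening: 0.0089
```

Gripped: the opening is 9 mm on the 10 mm bar. I'll tug gently.

Request:
{"method": "jog_arm", "body": {
  "motion": [
    {"offset":[0,2,-1],"roll":0,"hand":4},
    {"offset":[0,2,-2],"roll":0,"hand":4},
    {"offset":[0,2,-3],"roll":0,"hand":4},
    {"offset":[0,2,-3],"roll":0,"hand":4},
    {"offset":[0,2,-3],"roll":0,"hand":4},
    {"offset":[0,2,-3],"roll":0,"hand":4}
  ]
}}

```text
clock: 4.17
tool_pos: [0.4727, -0.0975, 0.0906]
orientation: [-180.0, -0.0, -83.1]
force: [2.7, -0.2, -3.0]
opening: 0.0081
```

Request:
{"method": "jog_arm", "body": {
  "motion": [
    {"offset":[0,0,-1],"roll":0,"hand":4},
    {"offset":[0,0,-1],"roll":0,"hand":4},
    {"offset":[0,0,-2],"roll":0,"hand":4},
    {"offset":[0,0,-2],"roll":0,"hand":4},
    {"offset":[0,0,-2],"roll":0,"hand":4}
  ]
}}

```text
clock: 4.58
tool_pos: [0.4727, -0.0976, 0.0925]
orientation: [-180.0, -0.0, -83.1]
force: [4.5, -1.6, -6.2]
opening: 0.009
```

Request:
{"method": "jog_arm", "body": {
  "motion": [
    {"offset":[0,0,-1],"roll":0,"hand":4},
    {"offset":[0,0,-1],"roll":0,"hand":4},
    {"offset":[0,0,-1],"roll":0,"hand":4}
  ]
}}

```text
clock: 4.83
tool_pos: [0.4727, -0.0975, 0.0931]
orientation: [-180.0, 0.0, -83.1]
force: [7.4, -3.0, -11.8]
opening: 0.009
```

The force rises steeply (3, then 6, then 12 N), so the cover is caught. I'll ease it back down, let go and rise clear.

Request:
{"method": "jog_arm", "body": {
  "motion": [
    {"offset":[0,0,2],"roll":0,"hand":4},
    {"offset":[0,0,4],"roll":0,"hand":4},
    {"offset":[0,0,6],"roll":0,"hand":4},
    {"offset":[0,0,6],"roll":0,"hand":28},
    {"offset":[0,0,6],"roll":0,"hand":28},
    {"offset":[0,0,6],"roll":0,"hand":28},
    {"offset":[0,0,6],"roll":0,"hand":28},
    {"offset":[0,0,6],"roll":0,"hand":28},
    {"offset":[0,0,-10],"roll":0,"hand":28},
    {"offset":[0,0,-30],"roll":0,"hand":28},
    {"offset":[0,0,-47],"roll":0,"hand":28},
    {"offset":[0,0,-47],"roll":0,"hand":10},
    {"offset":[0,0,-47],"roll":0,"hand":0},
    {"offset":[0,0,-47],"roll":0,"hand":0},
    {"offset":[0,0,-47],"roll":0,"hand":0},
    {"offset":[0,0,-47],"roll":0,"hand":0}
  ]
}}

```text
clock: 6.17
tool_pos: [0.4718, -0.0976, 0.1398]
orientation: [179.9, 0.0, -83.1]
force: [-0.0, -0.2, 0.1]
opening: 0.0022
```

Request:
{"method": "jog_arm", "body": {
  "motion": [
    {"offset":[-32,-4,0],"roll":0,"hand":0},
    {"offset":[-64,-8,0],"roll":0,"hand":0},
    {"offset":[-96,-12,0],"roll":0,"hand":0},
    {"offset":[-96,-12,0],"roll":0,"hand":0},
    {"offset":[-96,-12,20],"roll":0,"hand":0},
    {"offset":[-96,-12,30],"roll":0,"hand":0},
    {"offset":[-96,-12,30],"roll":0,"hand":0},
    {"offset":[-96,-12,30],"roll":0,"hand":0}
  ]
}}

```text
clock: 6.83
tool_pos: [0.4724, -0.0011, 0.11]
orientation: [179.9, -0.0, -83.1]
force: [0.0, 0.3, 0.2]
opening: 0.0003
```

Run:
```python
from h import *
t=snap('scene','s3.png')
cv2.imwrite('pics/cs3.png',cv2.resize(cv2.imread('pics/s3.png')[140:230,250:370],None,fx=6,fy=6,interpolation=cv2.INTER_CUBIC))
print(ctrl.get_obs()['tool_pos'])
```

```text
[ 0.47288153 -0.00102247  0.11056654]
```

View pics/cs3.png

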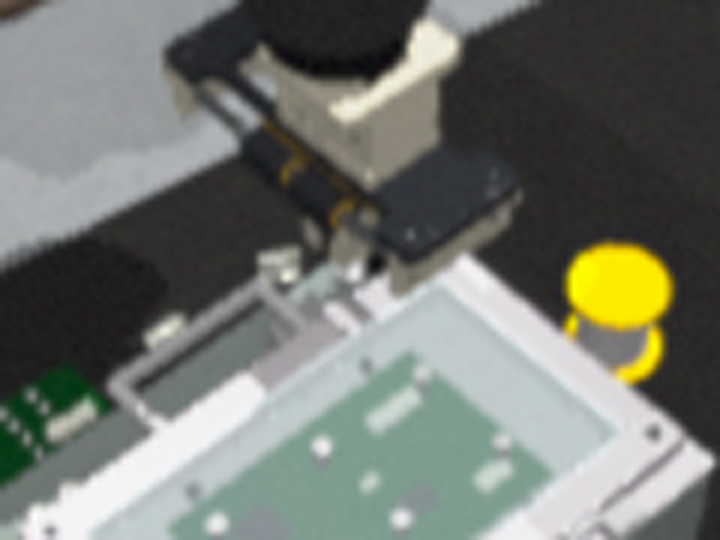

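The fingertips (355,265) stand on the handle side of the black knob (373,265), with a visible gap. Going down beside it.

Request:
{"method": "jog_arm", "body": {
  "motion": [
    {"offset":[0,0,7],"roll":0,"hand":0},
    {"offset":[0,0,14],"roll":0,"hand":0},
    {"offset":[0,0,20],"roll":0,"hand":0},
    {"offset":[0,0,26],"roll":0,"hand":0},
    {"offset":[0,0,26],"roll":0,"hand":0},
    {"offset":[0,0,26],"roll":0,"hand":0}
  ]
}}

```text
clock: 7.38
tool_pos: [0.4726, -0.001, 0.0841]
orientation: [179.9, -0.0, -83.1]
force: [-0.6, -0.1, 0.5]
opening: 0.0007
```

Request:
{"method": "jog_arm", "body": {
  "motion": [
    {"offset":[-3,0,0],"roll":0,"hand":0},
    {"offset":[-6,0,0],"roll":0,"hand":0},
    {"offset":[-9,0,0],"roll":0,"hand":0},
    {"offset":[-12,0,0],"roll":0,"hand":0},
    {"offset":[-12,0,0],"roll":0,"hand":0},
    {"offset":[-12,0,0],"roll":0,"hand":0}
  ]
}}

```text
clock: 7.88
tool_pos: [0.4715, 0.0115, 0.0847]
orientation: [-180.0, 0.0, -83.1]
force: [0.2, -0.4, -0.8]
opening: 0.0002
```

Request:
{"method": "jog_arm", "body": {
  "motion": [
    {"offset":[-3,0,0],"roll":0,"hand":0},
    {"offset":[-6,0,0],"roll":0,"hand":0},
    {"offset":[-8,0,0],"roll":0,"hand":0},
    {"offset":[-10,0,0],"roll":0,"hand":0}
  ]
}}

```text
clock: 8.22
tool_pos: [0.4703, 0.0212, 0.0847]
orientation: [-180.0, -0.0, -83.1]
force: [1.5, -3.4, 1.3]
opening: 0.0006
```

Request:
{"method": "jog_arm", "body": {
  "motion": [
    {"offset":[-1,0,0],"roll":0,"hand":0},
    {"offset":[-2,0,0],"roll":0,"hand":0},
    {"offset":[-2,0,0],"roll":0,"hand":0}
  ]
}}

```text
clock: 8.47
tool_pos: [0.4701, 0.0227, 0.0847]
orientation: [180.0, -0.0, -83.1]
force: [2.8, -5.4, 1.3]
opening: 0.0002
```

Request:
{"method": "jog_arm", "body": {
  "motion": [
    {"offset":[-1,0,0],"roll":0,"hand":0},
    {"offset":[-2,0,0],"roll":0,"hand":0},
    {"offset":[-2,0,0],"roll":0,"hand":0}
  ]
}}

```text
clock: 8.72
tool_pos: [0.47, 0.0233, 0.0847]
orientation: [180.0, -0.2, -83.1]
force: [7.3, -15.9, -1.1]
opening: 0.0001
```

Request:
{"method": "jog_arm", "body": {
  "motion": [
    {"offset":[-1,0,0],"roll":0,"hand":0},
    {"offset":[-1,0,0],"roll":0,"hand":0},
    {"offset":[-1,0,0],"roll":0,"hand":0}
  ]
}}

```text
clock: 8.97
tool_pos: [0.4699, 0.0236, 0.0847]
orientation: [180.0, -0.2, -83.1]
force: [9.3, -21.2, -1.3]
opening: 0.0002
```

The knob is at its stop: 21 N with almost no further travel. Backing off, rising and returning above the handle.

Request:
{"method": "jog_arm", "body": {
  "motion": [
    {"offset":[3,0,0],"roll":0,"hand":0},
    {"offset":[8,0,0],"roll":0,"hand":0},
    {"offset":[8,0,-10],"roll":0,"hand":0},
    {"offset":[8,0,-30],"roll":0,"hand":0},
    {"offset":[8,0,-56],"roll":0,"hand":10},
    {"offset":[8,0,-56],"roll":0,"hand":28},
    {"offset":[40,4,-56],"roll":0,"hand":28},
    {"offset":[80,8,-56],"roll":0,"hand":28},
    {"offset":[123,12,-56],"roll":0,"hand":28},
    {"offset":[123,12,-56],"roll":0,"hand":28},
    {"offset":[123,12,-56],"roll":0,"hand":28},
    {"offset":[123,12,-56],"roll":0,"hand":28}
  ]
}}

```text
clock: 9.97
tool_pos: [0.4723, -0.0977, 0.1403]
orientation: [180.0, 0.0, -83.2]
force: [0.2, 0.5, -0.1]
opening: 0.0278
```

Run:
```python
from h import *
t=snap('scene','s4.png')
cv2.imwrite('pics/cs4.png',cv2.resize(cv2.imread('pics/s4.png')[140:230,250:370],None,fx=6,fy=6,interpolation=cv2.INTER_CUBIC))
print(ctrl.get_obs()['tool_pos'])
```

```text
[ 0.47238566 -0.09704199  0.14039865]
```

View pics/cs4.png

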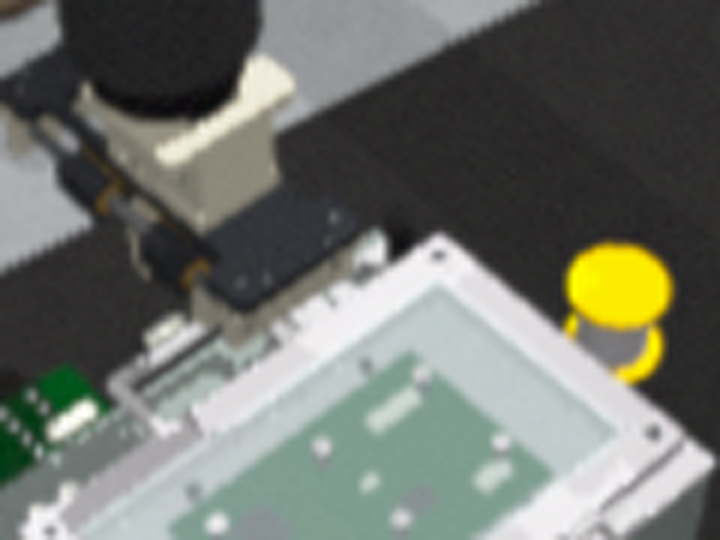

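The knob has moved from (373,265) to about (400,240), so the catch is drawn. The cover is closed. I'll descend and grip.

Request:
{"method": "jog_arm", "body": {
  "motion": [
    {"offset":[0,0,15],"roll":0,"hand":28},
    {"offset":[0,0,25],"roll":0,"hand":28},
    {"offset":[0,0,35],"roll":0,"hand":28},
    {"offset":[0,0,45],"roll":0,"hand":28},
    {"offset":[0,0,53],"roll":0,"hand":28},
    {"offset":[0,0,53],"roll":0,"hand":28},
    {"offset":[0,0,53],"roll":0,"hand":10},
    {"offset":[0,0,53],"roll":0,"hand":4},
    {"offset":[0,0,53],"roll":0,"hand":4},
    {"offset":[0,0,53],"roll":0,"hand":4},
    {"offset":[0,0,53],"roll":0,"hand":4},
    {"offset":[0,0,53],"roll":0,"hand":4},
    {"offset":[0,0,53],"roll":0,"hand":4},
    {"offset":[0,0,53],"roll":0,"hand":4}
  ]
}}

```text
clock: 11.18
tool_pos: [0.4727, -0.0974, 0.0881]
orientation: [-180.0, 0.0, -83.1]
force: [-2.4, 3.1, 6.3]
opening: 0.0089
```

Request:
{"method": "jog_arm", "body": {
  "motion": [
    {"offset":[0,0,-2],"roll":0,"hand":4},
    {"offset":[0,0,-4],"roll":0,"hand":4},
    {"offset":[0,0,-6],"roll":0,"hand":4},
    {"offset":[0,0,-7],"roll":0,"hand":4},
    {"offset":[0,0,-7],"roll":0,"hand":4}
  ]
}}

```text
clock: 11.6
tool_pos: [0.4727, -0.0974, 0.0948]
orientation: [-180.0, 0.0, -83.1]
force: [2.0, 2.0, -2.6]
opening: 0.0089
```

The cover rises freely at 2.6 N. I'll compute the arc.

Run:
```python
import numpy as np
f=lambda t,t0:(round(-227*(np.cos(t0)-np.cos(t)),1),round(-227*(np.sin(t)-np.sin(t0)),1))
for a,b in((.03,.6),(.6,1.2)): print([f(t,a) for t in np.linspace(a,b,19)[1:]])
```

```text
[(np.float64(-0.3), np.float64(-7.2)), (np.float64(-0.9), np.float64(-14.3)), (np.float64(-1.7), np.float64(-21.5)), (np.float64(-2.7), np.float64(-28.6)), (np.float64(-3.9), np.float64(-35.7)), (np.float64(-5.4), np.float64(-42.7)), (np.float64(-7.0), np.float64(-49.7)), (np.float64(-8.9), np.float64(-56.7)), (np.float64(-11.1), np.float64(-63.5)), (np.float64(-13.4), np.float64(-70.3)), (np.float64(-16.0), np.float64(-77.0)), (np.float64(-18.7), np.float64(-83.7)), (np.float64(-21.7), np.float64(-90.2)), (np.float64(-24.9), np.float64(-96.7)), (np.float64(-28.2), np.float64(-103.0)), (np.float64(-31.8), np.float64(-109.3)), (np.float64(-35.6), np.float64(-115.4)), (np.float64(-39.5), np.float64(-121.4))]
[(np.float64(-4.4), np.float64(-6.2)), (np.float64(-9.0), np.float64(-12.2)), (np.float64(-13.7), np.float64(-18.1)), (np.float64(-18.7), np.float64(-23.8)), (np.float64(-23.9), np.float64(-29.3)), (np.float64(-29.2), np.float64(-34.7)), (np.float64(-34.7), np.float64(-39.8)), (np.float64(-40.4), np.float64(-44.8)), (np.float64(-46.2), np.float64(-49.6)), (np.float64(-52.3), np.float64(-54.2)), (np.float64(-58.4), np.float64(-58.6)), (np.float64(-64.7), np.float64(-62.8)), (np.float64(-71.1), np.float64(-66.8)), (np.float64(-77.7), np.float64(-70.6)), (np.float64(-84.4), np.float64(-74.1)), (np.float64(-91.2), np.float64(-77.4)), (np.float64(-98.1), np.float64(-80.5)), (np.float64(-105.1), np.float64(-83.4))]
```

Request:
{"method": "jog_arm", "body": {
  "motion": [
    {"offset":[0,-0.3,-7],"roll":0,"hand":4},
    {"offset":[0,-1,-14],"roll":0,"hand":4},
    {"offset":[0,-1.7,-21.5],"roll":0,"hand":4},
    {"offset":[0,-2.7,-28.5],"roll":0,"hand":4},
    {"offset":[0,-4,-35.5],"roll":0,"hand":4},
    {"offset":[0,-5.5,-42.5],"roll":0,"hand":4},
    {"offset":[0,-7,-49.5],"roll":0,"hand":4},
    {"offset":[0,-9,-56.5],"roll":0,"hand":4},
    {"offset":[0,-11,-63.5],"roll":0,"hand":4},
    {"offset":[0,-13.5,-70.5],"roll":0,"hand":4},
    {"offset":[0,-16,-77],"roll":0,"hand":4},
    {"offset":[0,-18.7,-83.7],"roll":0,"hand":4},
    {"offset":[0,-21.7,-90],"roll":0,"hand":4},
    {"offset":[0,-25,-96.5],"roll":0,"hand":4},
    {"offset":[0,-28,-103],"roll":0,"hand":4},
    {"offset":[0,-32,-109],"roll":0,"hand":4},
    {"offset":[0,-35.5,-115.5],"roll":0,"hand":4},
    {"offset":[0,-39.5,-121.5],"roll":0,"hand":4},
    {"offset":[0,-39.5,-121.5],"roll":0,"hand":4}
  ]
}}

```text
clock: 13.18
tool_pos: [0.5115, -0.0927, 0.2171]
orientation: [179.9, 0.0, -83.1]
force: [-3.3, 4.8, -1.9]
opening: 0.0091
```

Tracking the arc with low forces; now at about 0.61 rad. Second half.

Request:
{"method": "jog_arm", "body": {
  "motion": [
    {"offset":[0,-4.5,-6],"roll":0,"hand":4},
    {"offset":[0,-9,-12],"roll":0,"hand":4},
    {"offset":[0,-13.7,-18],"roll":0,"hand":4},
    {"offset":[0,-18.7,-23.8],"roll":0,"hand":4},
    {"offset":[0,-24,-29.3],"roll":0,"hand":4},
    {"offset":[0,-29,-34.7],"roll":0,"hand":4},
    {"offset":[0,-34.7,-39.8],"roll":0,"hand":4},
    {"offset":[0,-40.4,-44.8],"roll":0,"hand":4},
    {"offset":[0,-46.2,-49.6],"roll":0,"hand":4},
    {"offset":[0,-52.3,-54.2],"roll":0,"hand":4},
    {"offset":[0,-58.4,-58.6],"roll":0,"hand":4},
    {"offset":[0,-64.7,-62.8],"roll":0,"hand":4},
    {"offset":[0,-71,-66.8],"roll":0,"hand":4},
    {"offset":[0,-77.7,-70.6],"roll":0,"hand":4},
    {"offset":[0,-84.4,-74],"roll":0,"hand":4},
    {"offset":[0,-91,-77.4],"roll":0,"hand":4},
    {"offset":[0,-98,-80.5],"roll":0,"hand":4},
    {"offset":[0,-105,-83.4],"roll":0,"hand":4},
    {"offset":[0,-105,-83.4],"roll":0,"hand":4},
    {"offset":[0,-105,-83.4],"roll":0,"hand":4}
  ]
}}

```text
clock: 14.85
tool_pos: [0.6161, -0.0806, 0.3015]
orientation: [-180.0, -0.1, -83.1]
force: [-4.9, 3.9, 5.6]
opening: 0.0086
```

Run:
```python
from h import *
t=snap('scene','s5.png')
cv2.imwrite('pics/cs5.png',cv2.resize(cv2.imread('pics/s5.png')[60:300,200:420],None,fx=2.5,fy=2.5,interpolation=cv2.INTER_CUBIC))
o=ctrl.get_obs();p=o['tool_pos'];h=np.array([.699,-.071]);d=(h-p[:2])@[.993,.12]
dz=p[2]+.008-.094
print(p,o['force'],o['opening'],'theta',np.arctan2(dz,d),'r',np.hypot(dz,d))
```

```text
[ 0.61595011 -0.08060091  0.30140667] [-4.13862415  3.67716014  5.73557102] 0.008746161620971896 theta 1.2005044622199526 r 0.2310680554304563
```

View pics/cs5.png

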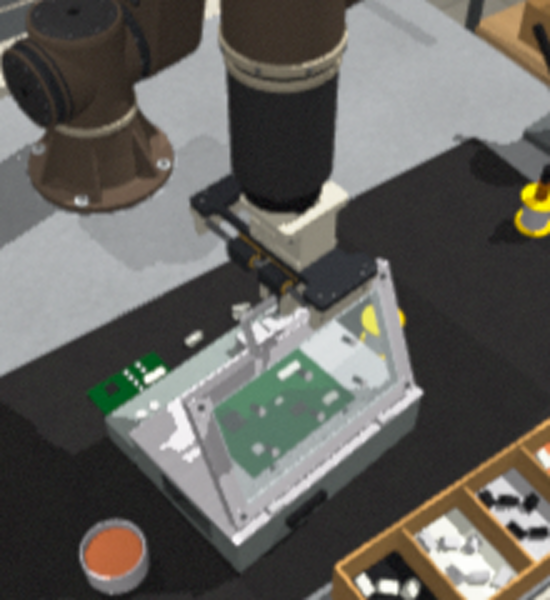

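The cover stands steeply open, at about 1.20 rad by the TCP, with the bar between the fingers. The headers, board, tin and spools are where they were. I'll settle briefly and hand in.

Request:
{"method": "jog_arm", "body": {
  "motion": [
    {"offset":[0,0,0],"roll":0,"hand":4},
    {"offset":[0,0,0],"roll":0,"hand":4},
    {"offset":[0,0,0],"roll":0,"hand":4},
    {"offset":[0,0,0],"roll":0,"hand":4},
    {"offset":[0,0,0],"roll":0,"hand":4},
    {"offset":[0,0,0],"roll":0,"hand":4}
  ]
}}

```text
clock: 15.4
tool_pos: [0.6157, -0.0806, 0.3013]
orientation: [-180.0, -0.1, -83.1]
force: [-3.7, 4.8, 4.9]
opening: 0.0087
```

Run:
```python
from h import *
o=ctrl.get_obs();print(o['clock'],o['tool_pos'],o['force'],o['opening'],abs(o['qvel']).max())
order.close_job()
```

```text
15.4 [ 0.61574392 -0.08063115  0.30134401] [-3.67411738  4.7773684   4.93202662] 0.00868171564741893 0.09127460845510725
the job is handed in; nothing more can be done
```

The cover is open at about 1.20 rad (69°) and the gripper is still holding it by its handle. I handed the job in at 15.4 s; no verdict is reported.

- **Tug:** the cover was caught. The pull rose from 3 N to about 12 N within some 5 mm of lift, so I eased it back and let go.
- **Catch:** I pushed the knob away from the handle until it met its stop, at about 21 N sideways (23 N in all) with almost no further travel. A picture showed the knob had moved.
- **Opening:** I gripped the bar again. It came up freely at about 2.6 N, and I swung it along its arc.
- **Last checks:** the arm was still, with the fingers 8.7 mm apart on the 10 mm bar and about 8 N at the wrist. The arc radius came out at 231 mm against the 227 mm given, and I took that 4 mm as measurement error. In the last picture, the bystanders in view looked unmoved; I did not measure them. The crop left out the pliers and flux bottle, but the gripper crossed that side only once, well above their height.

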